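Run the coffee mill empty and find the full canister

TASK

We are about to refill the hand coffee mill. First turn its crank clockwise (seen from above) through at least one full turn to clear what is left in it. Then heft the three identical steel canisters with wooden lids to find the heaviest, which is the full one, and finish while holding that one up: upright in the gripper, at least 10 cm clear of the worktop and resting on nothing, with the other two standing upright on the worktop and the spice jar, lemon, bowl and teaspoon left alone.

Things in the scene. Friction and masses are not known exactly. Their poses are not given: they have to be found in the camera images.
- mill: hand coffee mill, wooden body and steel hopper, 120 mm across the black foot, 98 mm at the top, fixed to the worktop; origin: centre of its underside, on the crank's vertical axis; its x axis points where the crank points at joint value 0. The crank turns level, its arm's top at 162 mm height, 75 mm from axis to knob centre; the nut on the axis reaches 170 mm.
- mill_crank (a joint): angle of the crank, rad, near 0 at the start; grows as it is turned clockwise seen from above and counts on over full turns (6.28 each), no stops. At value v the arm points along the mill's x axis turned by -v about z. About 2 N at the knob turn it; it stays where it is left.
- knob_grip (a point): centre of the upright round wooden knob at the crank's end, 185 mm above the worktop; 22 mm in diameter, 38 mm tall (163 to 201 mm). It spins freely on its own upright pin, so it can be pinched from above and led round without turning the hand.
- canister_a: one of three identical closed steel canisters: 64 mm in diameter, 122 mm tall with the fixed flat wooden lid (14 mm); origin: centre of its underside, z up. 0.2 to 0.6 kg: packed contents (may shift 5 mm), drawn anew each time, whatever the name; the heaviest outweighs the next by over 0.15 kg. Grasp 80 to 90 mm up. Part _c0: its foot; _c1: inner floor, bears the contents.
- canister_b: one of three identical closed steel canisters: 64 mm in diameter, 122 mm tall with the fixed flat wooden lid (14 mm); origin: centre of its underside, z up. 0.2 to 0.6 kg: packed contents (may shift 5 mm), drawn anew each time, whatever the name; the heaviest outweighs the next by over 0.15 kg. Grasp 80 to 90 mm up. Part _c0: its foot; _c1: inner floor, bears the contents.
- canister_c: one of three identical closed steel canisters: 64 mm in diameter, 122 mm tall with the fixed flat wooden lid (14 mm); origin: centre of its underside, z up. 0.2 to 0.6 kg: packed contents (may shift 5 mm), drawn anew each time, whatever the name; the heaviest outweighs the next by over 0.15 kg. Grasp 80 to 90 mm up. Part _c0: its foot; _c1: inner floor, bears the contents.
- spice_jar: small glass spice jar with a screw cap, 46 mm in diameter, 106 mm tall; origin at the centre of its underside. It is a bystander: leave it where it is.
- lemon: lemon, 78 x 55 x 56 mm; origin at its underside. It is a bystander: leave it where it is.
- bowl: small white bowl, 130 mm across, 59 mm tall; origin at the centre of its underside. It is a bystander: leave it where it is.
- teaspoon: steel teaspoon lying flat, 138 mm long, 28 mm wide, 12 mm high; origin at its middle underneath. It is a bystander: leave it where it is.
Not all that is in view belongs to the job. Of the things that look like the mill, the largest one is meant.

How it is judged:
By the outcome, as a careful person would: the job done as asked, in the order asked, and still so for the second after the job is handed in, while the arm keeps its last pose, push and grip.
It also fails if it takes over 72 s, if anything falls off the work surface, if the arm or the gripper's body presses on something with over 40 N, if the wrist force passes 120 N, or if a joint passes its speed limit or range.

ROBOT

A 6-joint arm with a two-finger parallel gripper is mounted at the origin on the work surface; the furniture and walls round the work are solid. World frame = base frame: x ahead of the robot, y to its left, z up, the work surface at z = 0. Lengths are in m, angles in rad, forces in N, time in s.
With the tool pointing down it reaches from about 0.25 to 0.8 m from the base axis. Payload 3.9 kg.
Tool frame: the origin (TCP) lies at the very end of the fingers, on their centre line; the grasp point (between the pads) lies 19 mm behind it; z points along the fingers, y is the line along which they close (so a half turn about z gives the same grasp; the last joint's range is limited). The gripper opens to 85 mm and grips with 20 to 120 N. Pads are 22 mm wide; open, the fingers measure 114 mm over their backs; the gripper's body (76 mm by 85 mm) begins 54 mm behind the grasp point. The pads swing forward as they close: fully open they stand 13 mm farther back than shut.
Start: joints at [1.287, 0.26, -0.138, 1.173, 0, 1.571], TCP at [0.147, 0.504, 0.231] pointing down, gripper open.
Joint ranges: [-2.78, 2.78], [-0.83, 1.72], [-1.28, 1.37], [-1.9, 2.12], [-1.57, 1.48], [-3.14, 3.14]. Speed limits (rad/s): [2.57, 2.57, 3.14, 3.14, 3.14, 3.14].

INTERFACE

Orientations are given as a rotation vector (axis times angle).
In Python, from station import robot gives the robot as it stands. The module is installed in compiled form; this text tells all that it offers. Calls block until the motion is done:
- robot.goto(position, orientation): joint-space move of the TCP to a pose.
- robot.move_straight(position, frame=None, vel=0.15, max_force=None): straight line of the TCP; frame=None keeps the orientation; vel is the mean speed in m/s. With max_force (N) it stops when the force on the tool has changed by that much, and returns True; else False.
- robot.move_joints(angles): joint-space move.
- robot.move_gripper(opening): opening from 0.0 (shut) to 1.0 (fully open); the grip force is fixed at half the most; returns when the fingers have stopped.
- robot.sleep(seconds).
- robot.ik(position, orientation): joint angles nearest the present ones, or None.
- robot.get_state(): the state.
- robot.read_camera(name): name is "scene" or "top" or "wrist"; returns (picture, depth): 384x512x3 uint8, red, green, blue; 384x512 float32, m along the optical axis (not along the pixel's ray), 0 where there is no reading.
- robot.get_calibration(name): a dict with "camera_matrix" (3x3 intrinsics, pixels), "k1" (the pictures are not rectified: a ray, as slopes to the right and down, at radius r is drawn at 1 + k1 r^2 times it, then the intrinsics apply), "xyz" and "attitude" of the camera in the world; the wrist camera has in their place "mount" (4x4, takes a point from camera to tool coordinates, whose origin is the TCP and whose axes are the flange's). Camera axes: x right, y up, looking along -z (the intrinsics and any distortion apply to the point x, -y, -z); pixel columns grow to the right and rows downward; lengths in m; the calibration is good to about 2 mm. A picture is of the moment at which its call begins: read the wrist's pose just before it. get_calibration takes no time and is no camera call.
A pose or a line that the arm cannot do raises robot.Unreachable and nothing moves.
- robot.sign_off(): hands the job in; it is judged then, once.
The state is a dict: "t": time; "joint_positions": joint angles; "qvel": joint speeds; "joint_efforts": joint torques, N m; "position": TCP position; "orientation": TCP orientation; "force": force on the tool from outside, world axes, zero at the start; "ft_torque": the same for the moment, N m; "width": opening from 0.0 (shut) to 1.0 (fully open); "grip_force": force on a finger pad.
Only numpy, scipy, OpenCV 4.12 (cv2) and the standard library are available. Lean on these libraries where they do the work, as an engineer would, in place of code of your own. Each camera call takes 0.05 s, during which the arm holds its last target. There are 200 camera calls.

## Working session

There is one attempt and no reset: what is moved stays moved. The work goes in short steps, each a Python script; the robot and the scene stay as the last script left them, time stands still between calls to the robot, and variables do not carry over. Pictures are saved under pics/ and viewed, at most 10 in all, crops included, and the job is handed in when it is done.

```bash
mkdir -p pics; cat > h.py <<'E'
import numpy as np, cv2
from scipy.spatial.transform import Rotation as R
from station import robot
def att(a):
    a=np.array(a,float)
    if a.shape==(3,3): return a
    return R.from_rotvec(a).as_matrix() if a.size==3 else R.from_quat(a).as_matrix()
def points(name):
    c=robot.get_calibration(name); img,d=robot.read_camera(name); K=np.array(c["camera_matrix"]);k=c["k1"]
    v,u=np.mgrid[:384,:512].astype(float)
    p=cv2.undistortPoints(np.stack([u,v],-1).reshape(-1,1,2),K,np.array([k,0,0,0.])).reshape(384,512,2)
    P=np.stack([p[...,0]*d,-p[...,1]*d,-d],-1)@att(c["attitude"]).T+np.array(c["xyz"])
    P[d==0]=np.nan
    return img,d,P
E
python3 - <<'E'
from h import *
for n in("scene","top"):
    c=robot.get_calibration(n);print(n,c)
    img,d,P=points(n);np.savez(n+".npz",img=img,d=d,P=P)
    cv2.imwrite(f"pics/{n}.png",cv2.resize(img[...,::-1],(800,600)))
s=robot.get_state();print(s)
E
```

```text
scene {'camera_matrix': array([[468.27076032,   0.        , 259.01092736],
       [  0.        , 468.27076032, 198.19910717],
       [  0.        ,   0.        ,   1.        ]]), 'k1': -0.09074133966927789, 'xyz': array([-0.39717932, -1.06783235,  1.10197045]), 'attitude': array([ 0.94145749, -0.33676403, -0.62592206])}
top {'camera_matrix': array([[467.95042602,   0.        , 249.13301585],
       [  0.        , 467.95042602, 183.25667   ],
       [  0.        ,   0.        ,   1.        ]]), 'k1': -0.06875239927637726, 'xyz': array([0.42723154, 0.05316338, 1.52080591]), 'attitude': array([ 0.04514529, -0.04238106, -1.58292156])}
{'t': 0.1, 'joint_positions': array([ 1.28703172e+00,  2.60586148e-01, -1.39219836e-01,  1.17270449e+00,
        1.87198024e-05,  1.57077818e+00]), 'qvel': array([-9.64014955e-04,  2.22956832e-06,  3.65679542e-03,  5.29740986e-04,
       -1.17498447e-03, -8.79820132e-04]), 'joint_efforts': array([ 2.03204700e-04, -4.06508160e+01,  2.54526758e+01,  1.00836364e-02,
        3.60600450e-05,  1.31183350e-05]), 'position': array([0.14681041, 0.50342664, 0.23057267]), 'orientation': array([-4.44177181e-01, -3.10976920e+00,  2.66113352e-03]), 'force': array([ 0.14033092, -0.7285596 ,  0.04721756]), 'ft_torque': array([ 0.03273934, -0.00253086, -0.03093972]), 'grip_force': 0.0, 'width': 1.0010905511321522}
```

View pics/scene.png

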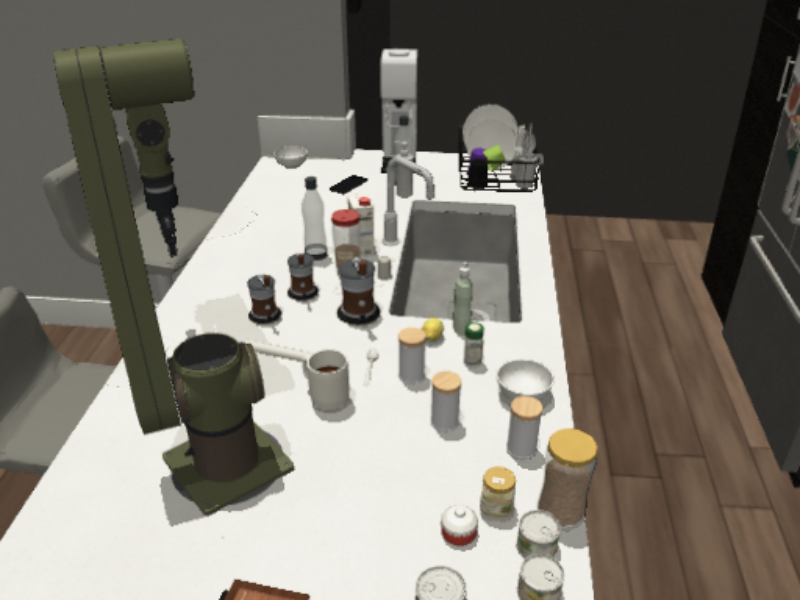

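View pics/top.png

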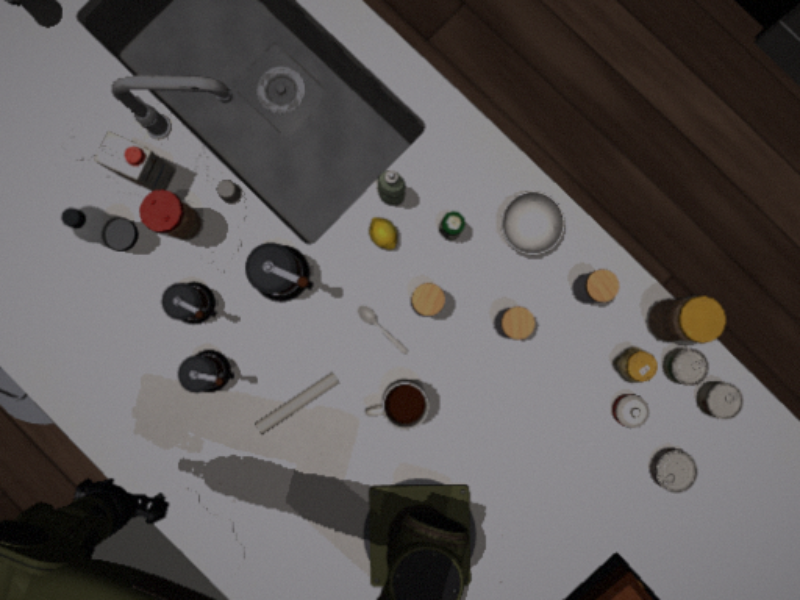

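The top view (800x600) shows three mills: A (277,272), B (190,302) and C (205,371). A is clearly the largest. The three wooden-lidded canisters are at (428,299), (517,323) and (602,286). I'll measure all of these and check A in an enlarged crop.

```bash
cat >> h.py <<'E'
def ray(name,u,v,z):
    c=robot.get_calibration(name)
    p=cv2.undistortPoints(np.array([[[u,v]]],float),np.array(c["camera_matrix"]),np.array([c["k1"],0,0,0.])).ravel()
    r=att(c["attitude"])@np.array([p[0],-p[1],-1]);o=np.array(c["xyz"]);return o+r*(z-o[2])/r[2]
E
python3 - <<'E'
from h import *
for n in("top","scene"):
    f=np.load(n+".npz");img,P=f["img"],f["P"]
    hsv=cv2.cvtColor(img,cv2.COLOR_RGB2HSV)
    # wooden lids
    m=cv2.inRange(hsv,(8,60,110),(22,200,255)) 
    nn,l,st,ce=cv2.connectedComponentsWithStats(m)
    for i in range(1,nn):
        if st[i,4]>80:
            q=P[l==i]; print(n,"lid",st[i],ce[i].round(1),ray(n,*ce[i],.122).round(4),np.nanmedian(q,0).round(3))
    # tall dark things in the mills zone: report points by height
f=np.load("top.npz");img,P=f["img"],f["P"]
# mills: dark pixel blobs
for nm,(u,v) in dict(A=(277,272),B=(190,302),C=(205,371)).items():
    u=int(u*.64);v=int(v*.64)
    q=P[v-30:v+31,u-30:u+31].reshape(-1,3);z=q[:,2]
    for a,b in((.09,.13),(.13,.155),(.155,.167),(.167,.18),(.18,.23)):
        s=q[(z>a)&(z<b)]
        if len(s): 
            c,w,_=cv2.minAreaRect(s[:,:2].astype(np.float32)); print(nm,a,len(s),np.median(s,0).round(3),np.round(c,3),np.round(w,3))
f=np.load("top.npz")["img"][145:205,140:215,::-1]
g=np.load("scene.npz")["img"][155:215,150:255,::-1]
a=cv2.resize(f,None,fx=5,fy=5,interpolation=3);b=cv2.resize(g,None,fx=4,fy=4,interpolation=3)
o=np.zeros((300,800,3),np.uint8);o[:300,:375]=a;o[:240,376:796]=b
cv2.imwrite("pics/crop.png",o)
E
```

```text
top lid [376 172  20  21 332] [385.6 182.3] [ 0.5028 -0.3555  0.122 ] [ 0.504 -0.356  0.121]
top lid [264 181  21  21 343] [273.8 191. ] [ 0.4809 -0.0184  0.122 ] [ 0.481 -0.019  0.121]
top lid [436 190  28  29 626] [449.5 204.2] [ 0.4342 -0.5498  0.122 ] [ 0.434 -0.524  0.182]
top lid [322 196  20  21 337] [331.5 206.3] [ 0.4331 -0.1903  0.122 ] [ 0.434 -0.19   0.121]
top lid [402 225  19  19 247] [411.1 234.1] [ 0.3461 -0.4289  0.122 ] [ 0.345 -0.439  0.089]
scene lid [383 139  22  15 233] [393.2 146.5] [1.2756 0.0127 0.122 ] [nan nan nan]
scene lid [404 141  23  27 231] [414.8 149.3] [ 1.3311 -0.0668  0.122 ] [nan nan nan]
scene lid [ 428  149   65  137 1654] [458.  213.4] [ 1.033  -0.4671  0.122 ] [ 2.405  0.053 -0.907]
scene lid [390 168  14  49 174] [397.  187.4] [ 1.0015 -0.214   0.122 ] [ 2.487  0.696 -0.908]
scene lid [421 170  21  47 397] [429.3 192.8] [ 1.069  -0.3186  0.122 ] [ 2.602  0.484 -0.908]
scene lid [ 57 211  17  22 130] [ 65.4 223.2] [-0.1023  0.3758  0.122 ] [ 0.203  1.881 -0.904]
scene lid [255 210  18  13 176] [263.4 215.2] [ 0.4739 -0.0262  0.122 ] [ 0.474 -
[... 1050 characters left out ...]
135 -0.364  0.072]
A 0.09 7 [0.513 0.249 0.097] [0.517 0.247] [0.006 0.037]
A 0.13 727 [0.546 0.282 0.145] [0.544 0.281] [0.096 0.096]
A 0.155 113 [0.533 0.259 0.161] [0.528 0.253] [0.103 0.02 ]
A 0.167 18 [0.541 0.278 0.168] [0.526 0.245] [0.09  0.012]
A 0.18 52 [0.512 0.212 0.197] [0.511 0.213] [0.02 0.02]
B 0.09 444 [0.481 0.462 0.11 ] [0.484 0.456] [0.072 0.087]
B 0.13 27 [0.456 0.414 0.147] [0.456 0.415] [0.012 0.014]
B 0.155 1 [0.462 0.414 0.156] [0.462 0.414] [0. 0.]
C 0.09 442 [0.342 0.43  0.11 ] [0.346 0.425] [0.072 0.088]
C 0.13 28 [0.332 0.376 0.147] [0.331 0.377] [0.013 0.015]
C 0.155 1 [0.33  0.376 0.156] [0.33  0.376] [0. 0.]<stdin>:10: RuntimeWarning: All-NaN slice encountered
```

View pics/crop.png

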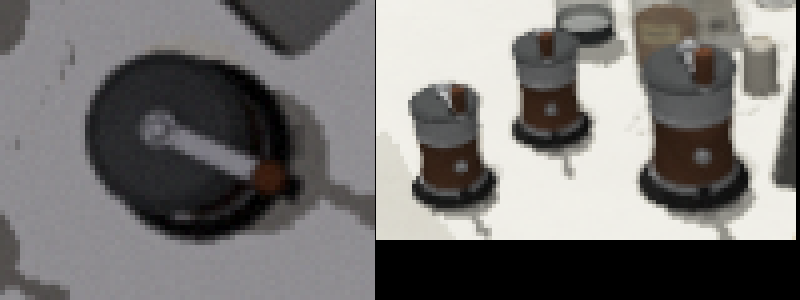

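The crop confirms mill A, at top (277,272). Its hopper is about 97 mm across, against about 72 mm for the other two. The axis is near (0.543,0.281) and the knob near (0.512,0.213). I'll hover over it and refine with the wrist camera.

```bash
cat >> h.py <<'E'
def ori(yaw): return (R.from_euler('z',yaw)*R.from_euler('x',np.pi)).as_rotvec()
def best(pos,yaw):
    c=[]
    for y in (yaw,yaw+np.pi):
        q=robot.ik(np.array(pos),ori(y))
        if q is not None: c.append((abs(q[5]),y,np.round(q,2)))
    print(c); return min(c,key=lambda t:t[0])[1]
def wrist(tag):
    c=robot.get_calibration("wrist");s=robot.get_state();img,d=robot.read_camera("wrist");K=np.array(c["camera_matrix"])
    v,u=np.mgrid[:384,:512].astype(float)
    p=cv2.undistortPoints(np.stack([u,v],-1).reshape(-1,1,2),K,np.array([c["k1"],0,0,0.])).reshape(384,512,2)
    M=np.array(c["mount"]);T=R.from_rotvec(s["orientation"]).as_matrix()
    P=np.stack([p[...,0]*d,-p[...,1]*d,-d],-1)@M[:3,:3].T+M[:3,3]
    P=P@T.T+s["position"];P[d==0]=np.nan
    cv2.imwrite(f"pics/{tag}.png",img[...,::-1]);np.savez(tag+".npz",img=img,P=P)
    return img,P
E
python3 - <<'E'
from h import *
f=np.load("top.npz")["P"];q=f.reshape(-1,3)
s=q[(q[:,0]>.35)&(q[:,0]<.8)&(q[:,1]>.15)&(q[:,1]<.75)&(q[:,2]>.17)&(q[:,2]<.6)]
g,cn=np.unique((s[:,:2]/.04).round().astype(int),axis=0,return_counts=True)
for a,b in zip(g,cn):
    if b>8: k=(np.abs(s[:,:2]-a*.04)<.02).all(1);print(a*.04,b,s[k,2].max().round(3))
ax=np.array([.543,.281]);kn=np.array([.512,.213]);phi=np.arctan2(*(kn-ax)[::-1])
p=robot.get_state()["position"];robot.move_straight([p[0],p[1],.32])
h=[*kn,.30];y=best(h,phi);print("yaw",y)
robot.goto(h,ori(y))
print(robot.get_calibration("wrist")["mount"].round(3))
img,P=wrist("w1");q=P.reshape(-1,3)
for lo,hi in((.155,.166),(.166,.18),(.19,.21)):
    k=(q[:,2]>lo)&(q[:,2]<hi)&(np.linalg.norm(q[:,:2]-ax,axis=1)<.12)
    print(lo,k.sum(),np.median(q[k],0).round(4) if k.any() else 0, [np.round(t,4) for t in cv2.minAreaRect(q[k,:2].astype(np.float32))] if k.sum()>5 else 0)
s=robot.get_state();print(s["t"],s["force"],s["position"])
E
```

```text
[0.52 0.2 ] 50 0.205
[0.6  0.48] 49 0.187
[0.6 0.6] 136 0.256
[0.6  0.64] 54 0.255
[0.64 0.44] 94 0.19
[0.64 0.48] 187 0.189
[0.64 0.52] 77 0.188
[0.64 0.6 ] 244 0.259
[0.64 0.64] 48 0.259
[0.68 0.44] 43 0.189
[0.68 0.48] 125 0.189
[0.68 0.52] 31 0.186
[0.72 0.52] 10 0.183
[0.76 0.52] 81 0.187
[0.76 0.56] 38 0.184
[(np.float64(0.7488251566300339), np.float64(-1.9985312391811387), array([ 0.39,  0.29,  0.09,  1.36,  0.  , -0.75])), (np.float64(2.3927674969597597), np.float64(1.1430614144086544), array([0.39, 0.29, 0.09, 1.36, 0.  , 2.39]))]
yaw -1.9985312391811387
[[-0.001  0.959  0.284  0.072]
 [ 1.     0.     0.001 -0.   ]
 [ 0.001  0.284 -0.959 -0.143]
 [ 0.     0.     0.     1.   ]]
0.155 693 [0.534  0.2587 0.1623] [array([0.5316, 0.2472]), array([0.0933, 0.0212]), np.float64(69.34)]
0.166 166 [0.5422 0.2786 0.1692] [array([0.5271, 0.246 ]), array([0.0918, 0.0176]), np.float64(67.3797)]
0.19 510 [0.5125 0.2118 0.1997] [array([0.5132, 0.2132]), array([0.0209, 0.0221]), np.float64(52.7147)]
2.8917 [ 0.63755012 -0.13778382 -0.29570008] [0.51165942 0.21352229 0.29988363]
```

View pics/w1.png

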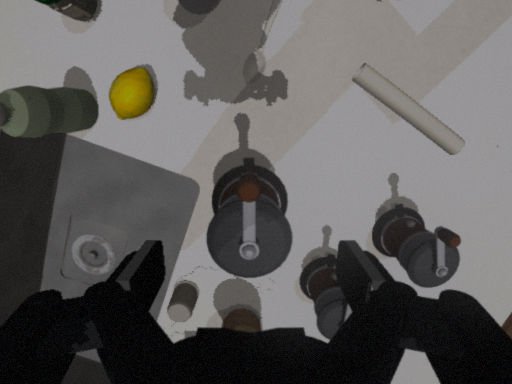

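The wrist view shows the knob at (248,190) and the nut at (249,251). Measured in the world frame, the knob is at (0.5128,0.2128) and the axis at (0.543,0.281). I'll pinch the knob and lead it round while watching the forces.

```bash
cat > crank.py <<'E'
from h import *
ax=np.array([.5433,.2811]);kn=np.array([.5128,.2128]);phi=np.arctan2(*(kn-ax)[::-1]);Z=.170
def lead(a0,a1,step,ax,r):
    n=int(np.ceil((a1-a0)/step));mx=0
    for i in range(1,n+1):
        a=np.radians(a0+(a1-a0)*i/n)
        robot.move_straight([*(ax+r*np.array([np.cos(phi-a),np.sin(phi-a)])),Z],vel=.12)
        s=robot.get_state();f=s["force"];mx=max(mx,np.linalg.norm(f))
        print(round(np.degrees(a)),f.round(1),(s["position"][:2]-ax).round(4),round(s["width"],3),round(s["t"],1))
        if np.linalg.norm(f)>35: print("STOP");break
E
python3 - <<'E'
from crank import *
robot.move_gripper(.6)
robot.goto([*kn,.225],ori(-1.9985))
print(robot.move_straight([*kn,Z],vel=.08,max_force=8))
robot.move_gripper(0)
s=robot.get_state();print(s["width"],s["force"],s["position"],s["grip_force"],s["t"])
lead(0,60,15,ax,.075)
E
```

```text
False
0.23869766657318492 [-0.49199509 -0.60366298  4.2114579 ] [0.51320455 0.2129836  0.17078646] 58.634551763534546 4.95
15 [-0.3  1.4  5.7] [-0.0475 -0.0572] 0.239 5.3
30 [-1.2  1.8  6.7] [-0.0605 -0.043 ] 0.236 5.6
45 [-0.6  1.5  6.7] [-0.0695 -0.0257] 0.234 5.9
60 [-0.9  2.1  5.8] [-0.0739 -0.0065] 0.243 6.2
```

```bash
python3 - <<'E'
from crank import *
lead(60,405,15,ax,.075)
robot.move_gripper(.6)
p=robot.get_state()["position"]
robot.move_straight([p[0],p[1],.30],vel=.2)
robot.move_gripper(1.)
img,d,P=points("top")
q=P.reshape(-1,3);k=(np.linalg.norm(q[:,:2]-ax,axis=1)<.1)&(q[:,2]>.19)&(q[:,2]<.205)
print("knob now",np.median(q[k],0).round(3),k.sum(),"expected",(ax+.075*np.array([np.cos(phi-np.pi/4),np.sin(phi-np.pi/4)])).round(3))
img,P=wrist("w2");q=P.reshape(-1,3);k=(np.linalg.norm(q[:,:2]-ax,axis=1)<.1)&(q[:,2]>.19)&(q[:,2]<.205);print(np.median(q[k],0).round(3),k.sum())
E
```

```text
75 [0.9 2.2 6.2] [-0.073   0.0131] 0.236 6.5
90 [-0.3  2.9  5.1] [-0.0671  0.0319] 0.24 6.8
105 [0.3 1.  5.6] [-0.0566  0.0485] 0.24 7.2
120 [0.8 0.4 5.1] [-0.0421  0.0617] 0.242 7.5
135 [1.4 1.2 5.3] [-0.0248  0.0707] 0.239 7.8
150 [ 1.6 -0.4  5.1] [-0.0056  0.0749] 0.238 8.1
165 [2.4 0.1 5.5] [0.014  0.0741] 0.24 8.4
180 [ 2.4 -0.8  5.4] [0.0326 0.0681] 0.239 8.8
195 [ 1.3 -0.9  5.1] [0.0492 0.0576] 0.242 9.1
210 [ 1.7 -2.2  5.4] [0.0625 0.043 ] 0.241 9.4
225 [ 1.2 -3.1  5.7] [0.0715 0.0254] 0.239 9.7
240 [ 0.3 -3.6  6.8] [0.0756 0.0062] 0.236 10.0
255 [-1.3 -0.9  5.7] [ 0.0746 -0.0133] 0.237 10.3
270 [-0.5 -2.   8.5] [ 0.0686 -0.032 ] 0.237 10.7
285 [-2.  -1.4  8.3] [ 0.058  -0.0484] 0.237 11.0
300 [-2.2 -1.1  8.2] [ 0.0434 -0.0616] 0.236 11.3
315 [-2.3  1.4  8.6] [ 0.0259 -0.0705] 0.236 11.6
330 [-2.3  1.9  7.7] [ 0.0069 -0.0746] 0.235 11.9
345 [-2.2  1.7  6.7] [-0.0124 -0.0737] 0.242 12.2
360 [-1.2  1.8  8.2] [-0.0307 -0.0679] 0.237 12.6
375 [-1.4  2.3  7.8] [-0.0471 -0.0576] 0.239 12.9
390 [-1.   2.8  7.1] [-0.0603 -0.0433] 0.243 13.2
405 [-0.   2.   7.6] [-0.0694 -0.026 ] 0.241 13.5
knob now [0.47  0.248 0.198] 19 expected [0.473 0.254]
[0.473 0.254 0.2  ] 508
```

The crank went round 405°, with the knob where expected. Next is hefting the canisters.

```bash
cat > can.py <<'E'
from h import *
C=[np.array([.4812,-.0184]),np.array([.4335,-.1903]),np.array([.5032,-.3557])]
def up(d): p=robot.get_state()["position"]; robot.move_straight([p[0],p[1],p[2]+d],vel=.1)
def fz(): 
    robot.sleep(.3);F=[]
    for _ in range(5): robot.sleep(.04);s=robot.get_state();F.append([*s["force"],s["joint_efforts"][1]])
    return np.mean(F,0).round(2)
def grab(c):
    y=np.arctan2(c[1],c[0])-np.pi/2
    robot.goto([*c,.20],ori(y));f0=fz()
    hit=robot.move_straight([*c,.065],vel=.12,max_force=10)
    if hit: print("HIT");up(.1);raise SystemExit
    robot.move_gripper(0);s=robot.get_state();print("grip",round(s["width"],3),s["position"].round(4),s["force"].round(1))
    up(.05);f1=fz();s=robot.get_state();print("f0",f0,"f1",f1,"dF",(f1-f0).round(2),"w",round(s["width"],3),"t",s["t"])
    return f1-f0
def putdown():
    p=robot.get_state()["position"]
    h=robot.move_straight([p[0],p[1],p[2]-.046],vel=.1)
    p=robot.get_state()["position"]
    h=robot.move_straight([p[0],p[1],p[2]-.006],vel=.02,max_force=4)
    print("down",h,robot.get_state()["position"].round(4));robot.move_gripper(1.);p=robot.get_state()["position"]
    robot.move_straight([p[0],p[1],.20],vel=.15)
E
python3 - <<'E'
from can import *
grab(C[0]);putdown()
img,P=wrist("w3")
E
```

```text
grip 0.747 [ 0.4816 -0.0184  0.0661] [-2.1 -0.5  4.8]
f0 [ -0.23   0.11   0.12 -36.51] f1 [  0.16   0.13  -2.2  -38.81] dF [ 0.39  0.02 -2.32 -2.3 ] w 0.742 t 19.65
down True [ 0.4828 -0.0185  0.066 ]
```

View pics/w3.png

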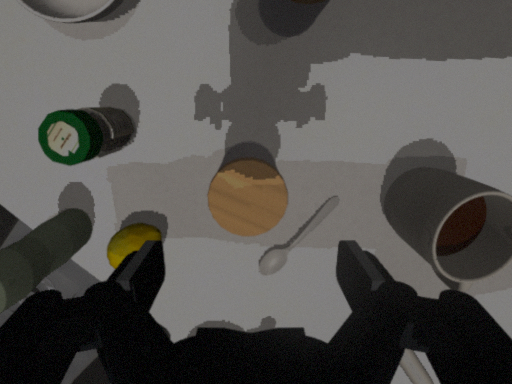

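The wrist picture shows canister 1 upright at (248,197) and its neighbours undisturbed. It weighs about 0.24 kg. Next are the other two.

```bash
python3 - <<'E'
from can import *
a=grab(C[1]);putdown()
b=grab(C[2])
print(a[2],b[2],"other:",-2.32)
E
```

```text
grip 0.74 [ 0.4339 -0.1905  0.066 ] [-1.   0.5  5.3]
f0 [ -0.07   0.21  -0.17 -35.64] f1 [ 4.300e-01  3.000e-02 -3.340e+00 -3.867e+01] dF [ 0.5  -0.18 -3.17 -3.03] w 0.739 t 26.05
down True [ 0.4352 -0.191   0.0661]
grip 0.739 [ 0.504  -0.3562  0.0663] [0.5 0.3 5.5]
f0 [ 4.000e-02  1.000e-01  5.500e-01 -4.997e+01] f1 [ -0.49  -0.18  -5.4  -54.4 ] dF [-0.53 -0.28 -5.95 -4.43] w 0.745 t 32.4083
-3.17 -5.95 other: -2.32
```

The third canister is clearly the heaviest, at about 0.61 kg against 0.32 and 0.24, and it is already in the gripper. I'll raise it and check the scene.

```bash
python3 - <<'E'
from can import *
up(.11);print(fz(),robot.get_state()["position"],robot.get_state()["width"],robot.get_state()["t"])
img,d,P=points("scene");cv2.imwrite("pics/end.png",cv2.resize(img[...,::-1],(800,600)))
E
```

```text
[ -0.5   -0.21  -5.85 -53.32] [ 0.50390518 -0.35618626  0.22613739] 0.7427314802503127 34.1667
```

View pics/end.png

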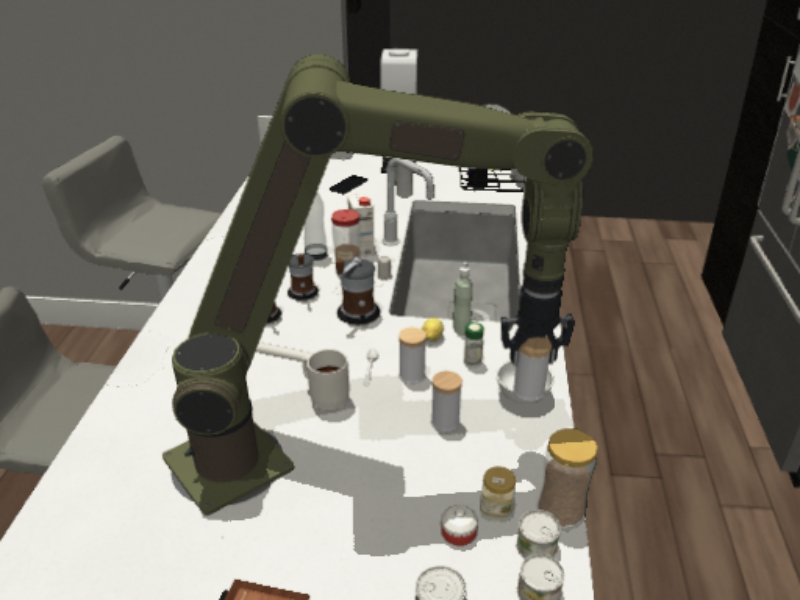

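The heavy canister hangs upright at (532,370), about 16 cm up. The other two stand at (412,355) and (446,402), and the bystanders have not moved.

```bash
python3 -c "
from station import robot
print(robot.sign_off())"
```

```text
the job is handed in; nothing more can be done
None
```

I turned the mill's crank clockwise through 405°, found the heaviest canister (about 0.6 kg; the others about 0.3 and 0.25 kg), and handed the job in while holding it upright about 16 cm above the worktop, with the other two standing and the bystanders untouched.

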